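# Park the tube tumbler heavy side down

## Task

Swing the red-knobbed latch lever of the tube tumbler free, then fold the clear guard all the way back off the crank. The wheel is loaded unevenly and nobody knows where: take the orange crank handle, turn the wheel by hand to feel which side is heavy, and bring the heavy side straight down. Finish while still gripping the crank handle, keeping the wheel still there, and leave the tube rack, the brown bottle and the dishes where they are.

Things in the scene. Friction and masses are not known exactly. Their poses are not given: they have to be found in the camera images.
- tumbler: White bench tube tumbler, fixed, base plate 290 x 260 x 12 mm. Origin: on the bench surface, below the middle of the crank-side face of its upright (140 wide, 18 thick, 160 tall); z up. The axle runs along its own y axis. On the -y side: crank, guard, latch; on the +y side: the wheel, 156 mm across, with eight tubes, caps blue, one red.
- axle (a point): Point on the axle, at (0, 0, 100) mm in the tumbler's frame. The wheel and crank are balanced but for a hidden load about 60 mm off the axle, 0.24 to 0.34 kg, in a direction that differs every time and cannot be seen. The drive's steady drag (about 0.25 N m both ways) exceeds the load's pull (0.14 to 0.20 N m), so the wheel never swings by itself and stays wherever it is left.
- wheel (a joint): Turn of wheel and crank together, no stops. 0: crank handle and red-capped tube at the top; growing: from the top towards the tumbler's +x, then down. Handle middle: own x = 38 sin(q), y = -66, z = 100 + 38 cos(q) mm. The heavy side is felt at the handle: turning takes from about 1 N (heavy side on its way down) to 12 N (on its way up).
- handle: Orange crank handle: a roller 18 mm across, 68 mm long, lying along the tumbler's y axis, spinning freely on its own pin 38 mm off the axle; origin at its middle, 66 mm from the upright's face and 41 mm from the grey crank disc (100 mm across). Beneath the guard while that is shut. Its orientation is of no use.
- guard (a joint): Opening angle of the clear, yellow-edged guard plate (120 x 100 x 6 mm) over the crank: 0 shut and level, 1.57 upright, 2.2 fully folded back (stop). Hinge line: along the tumbler's x, through own (0, 10, 167) mm. Stiff (about 0.16 N m), stays where it is left. The latch blocks it until swung clear.
- guard_bar (a point): Middle of the guard's steel bail: a round bar 10 mm thick, 80 mm long, parallel to the hinge, 150 mm from the hinge line in the plane of the plate, with 35 mm free between bar and plate. 167 mm above the bench when shut.
- latch (a joint): Swing of the steel latch lever (85 x 14 x 6 mm) about an upright pivot at the tumbler's own (125, -80) mm, on a post 16 mm thick: 0 pointing to own -x, across the guard; growing: the free end swings towards own -y, away from the upright; stop at 1.7. Clear of the guard from 0.9 on. About 1 N at the knob; stays where it is left.
- latch_knob (a point): Middle of the grip of the red upright knob (16 mm across, 35 mm tall, top 13 mm above this point) on the latch lever, 65 mm from the pivot; 200 mm above the bench, 22 mm above the lever's top face.
- rack: White tube rack with tubes, 60 x 160 x 103 mm, loose; origin under its centre. Leave alone.
- reagent: Brown glass bottle with black cap, 68 mm across, 130 mm tall, loose; origin under its centre. Leave alone.
- dishes: Stack of three closed culture dishes, 90 mm across, 48 mm tall, loose; origin under its centre. Leave alone.

How it is judged:
By the outcome, as a careful person would: the job done as asked, in the order asked, and still so for the second after the job is handed in, while the arm keeps its last pose, push and grip.
It also fails if it takes over 72 s, if anything falls off the work surface, if the arm or the gripper's body presses on something with over 40 N, if the wrist force passes 120 N, or if a joint passes its speed limit or range.

## Robot

A 6-joint arm with a two-finger parallel gripper is mounted at the origin on the work surface. World frame = base frame: x ahead of the robot, y to its left, z up, the work surface at z = 0. Lengths are in m, angles in rad, forces in N, time in s.
With the tool pointing down it reaches from about 0.425 to 0.925 m from the base axis. Payload 12.5 kg.
Tool frame: the origin (TCP) lies between the finger pads, 19 mm behind the fingertips; this is the grasp point; z points along the fingers, y is the line along which they close (so a half turn about z gives the same grasp; the last joint's range is limited). The gripper opens to 85 mm and grips with 20 to 120 N. Pads are 22 mm wide; open, the fingers measure 114 mm over their backs; the gripper's body (76 mm by 85 mm) begins 54 mm behind the grasp point. The pads swing forward as they close: fully open they stand 13 mm farther back than shut.
Start: joints at [1.12, 0.491, 1.559, -0, 1.092, -0.106], TCP at [0.211, 0.588, 0.25] pointing down, gripper open.
Joint ranges: [-3.1, 3.1], [-0.84, 2.19], [0.05, 2.79], [-1.13, 4.28], [0.06, 2.93], [-2.69, 2.69]. Speed limits (rad/s): [2.22, 2.22, 2.79, 3.14, 3.14, 3.14].

## Interface

Orientations are given as [roll, pitch, yaw] about the fixed x, y, z axes, in that order (R = Rz(yaw) Ry(pitch) Rx(roll)).
In Python, from station import bot gives the robot as it stands.
- The arm moves only by the tool apply_moves, never from a script. Its arguments are lists of equal length, an entry for each row: "hand": the opening, from -1 (shut) to 1 (fully open); "linear": the shift along the tool's x, y, z in units of 1 m (1.0 is 1 m), a list of three; "turn": the turn about the tool's z in units of 30 degrees (1.0 is 30 degrees). In form: {"hand": [hand, ...], "linear": [[x, y, z], ...], "turn": [turn, ...]}. A call has 1 to 12 rows; each row is the pose to reach, as a shift and turn from the pose commanded when the call began, along the tool's axes at that moment; what a row does not reach only later rows make up. A row lasts 1/10 s, in which the tool goes at most 50 mm and 8.59 degrees, less where a joint would pass 70% of its speed; a pose out of reach is approached as far as the arm can. A call with a number of a shift or a turn outside -1 to 1 is refused whole. A call with a gripper value outside its range is refused whole. The fingers move at their own pace and stop on an object; "force" is the grip in N (left out, the last holds). Time passes only in rows, so rows that repeat a pose let the fingers close. It gives the time, the measured TCP pose, the force, the opening and the grip force at its end, in the units of the state.
- bot.state(): the state, without advancing time (a new reading comes with each control period).
- bot.get_image(name): name is "scene" or "top" or "wrist"; returns the picture (400x640x3 uint8, red, green, blue); there is no depth.
- bot.camera_model(name): a dict with "K" (3x3 intrinsics, pixels), "k1" (the pictures are not rectified: a ray, as slopes to the right and down, at radius r is drawn at 1 + k1 r^2 times it, then the intrinsics apply), "R" (3x3) and "t" (3): a world point X has camera coordinates R X + t; the wrist camera has in their place "tool_from_camera" (4x4, takes a point from camera to tool coordinates, whose origin is the TCP and whose axes are the flange's). Camera axes: x right, y down, z forward; pixel columns grow to the right and rows downward; lengths in m; the calibration is good to about 2 mm. A picture is of the moment at which its call begins: read the wrist's pose just before it. camera_model takes no time and is no camera call.
- bot.sign_off(): hands the job in; it is judged then, once.
The state is a dict: "time_s": time; "qpos": joint angles; "joint_vel": joint speeds; "effort": joint torques, N m; "tool_pos": TCP position; "eef_rot": TCP orientation; "ft_force": force on the tool from outside, world axes, zero at the start; "torque": the same for the moment, N m; "opening": finger opening in m; "finger_force": force on a finger pad.
Only numpy, scipy, OpenCV 4.12 (cv2) and the standard library are available. Lean on these libraries where they do the work, as an engineer would, in place of code of your own. Each camera call takes 0.05 s, during which the arm holds its last target. There are 200 camera calls.

## Working session

There is one attempt and no reset: what is moved stays moved. The work goes in short steps, Python scripts to look and compute and a tool call to move; the robot and the scene stay as the last step left them, time stands still between calls to the robot, and variables do not carry over. Pictures are saved under pics/ and viewed, at most 10 in all, crops included, and the job is handed in when it is done.

Besides the shell and the picture viewer there is one more tool, called after "Request:" as name(argument=value, ...) on one line, values as JSON. apply_moves: Moves the arm, as the interface text tells. Shifts and turns lie within -1 to 1; 1 stands for 1 m of shift or 30 degrees of turn. Its arguments: {"type":"object","properties":{"hand":{"type":"array"},"linear":{"type":"array"},"turn":{"type":"array"},"force":{"type":"number"}},"required":["hand","linear","turn"]}

```bash
mkdir -p pics; python3 - <<'E'
from station import bot
import cv2
print(bot.state())
for n in("scene","top"):
    im=bot.get_image(n); cv2.imwrite(f"pics/{n}0.png",im[:,:,::-1]); print(n,bot.camera_model(n))
print(bot.camera_model("wrist"))
E
```

```text
{'time_s': 0.0, 'qpos': array([ 1.12040495e+00,  4.91584927e-01,  1.55947549e+00,  3.23474089e-05,
        1.09171812e+00, -1.05589845e-01]), 'joint_vel': array([ 0.00024278,  0.00069334, -0.00112995,  0.00078733,  0.00086437,
        0.00049114]), 'effort': array([ 8.07136294e-04, -6.18457389e+01, -2.61589229e+01, -5.70855832e-05,
        4.14210299e-03, -3.21388143e-05]), 'tool_pos': array([0.21112652, 0.58802794, 0.24940301]), 'eef_rot': array([-3.14041640e+00, -1.53512923e-04,  2.79677610e+00]), 'ft_force': array([0.2315601 , 0.50906164, 0.38397771]), 'torque': array([0.04836321, 0.01799184, 0.0361721 ]), 'finger_force': 0.0, 'opening': 0.08525329565919129}
scene {'K': array([[445.90173119,   0.        , 319.0936152 ],
       [  0.        , 445.90173119, 195.28226853],
       [  0.        ,   0.        ,   1.        ]]), 'k1': -0.10967310912799007, 'R': array([[ 0.86550889,  0.50087384,  0.00444498],
       [ 0.4117271 , -0.70635362, -0.57579976],
       [-0.28526331,  0.50018993, -0.81757867]]), 't': array([-0.44307155, -0.20842795,  1.5084498 ])}
top {'K': array([[366.11836775,
[... 216 characters left out ...]
      [-0.99359479, -0.00695771, -0.11278733],
       [ 0.11273513,  0.00748794, -0.99359686]]), 't': array([-0.07702411,  0.57431216,  0.89273353])}
{'K': array([[287.13402286,   0.        , 319.1246496 ],
       [  0.        , 287.13402286, 196.03926876],
       [  0.        ,   0.        ,   1.        ]]), 'k1': -0.02659454338421859, 'tool_from_camera': array([[-1.05784731e-03, -9.50305894e-01, -3.11315897e-01,
         8.03730189e-02],
       [ 9.99998657e-01, -6.15674647e-04, -1.51860747e-03,
        -1.31351040e-04],
       [ 1.25147233e-03, -3.11317086e-01,  9.50305270e-01,
        -1.23305761e-01],
       [ 0.00000000e+00,  0.00000000e+00,  0.00000000e+00,
         1.00000000e+00]])}
```

View pics/scene0.png

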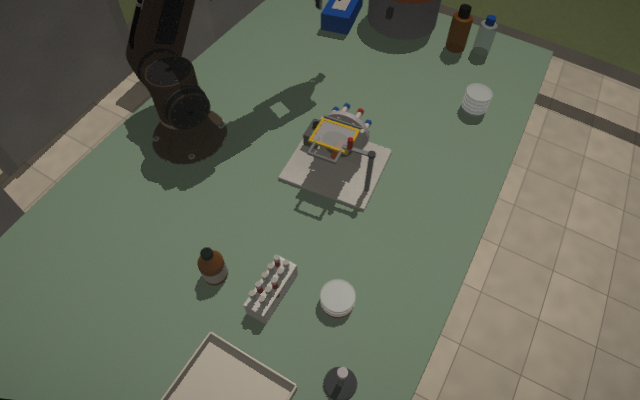

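View pics/top0.png

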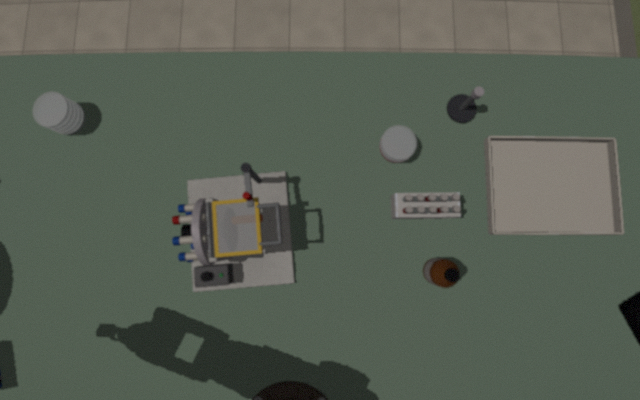

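Scene and top views show the tumbler with its crank side facing world -y (top: base plate about (188-295, 172-290), knob near (247,196)), own x about world +x. I'll enlarge it.

```bash
python3 - <<'E'
import cv2,numpy as np
a=cv2.imread("pics/top0.png")[150:300,165:335]; a=cv2.resize(a,None,fx=3.5,fy=3.5,interpolation=cv2.INTER_CUBIC)
b=cv2.imread("pics/scene0.png")[95:215,270:400]; b=cv2.resize(b,None,fx=5,fy=5,interpolation=cv2.INTER_CUBIC)
cv2.imwrite("pics/a.png",cv2.convertScaleAbs(a,alpha=1.5)); cv2.imwrite("pics/b.png",cv2.convertScaleAbs(b,alpha=1.5))
E
```

```text
(no output)
```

View pics/a.png

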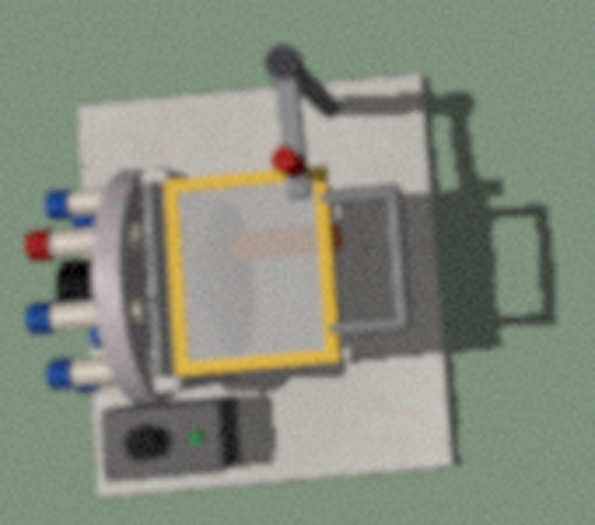

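View pics/b.png

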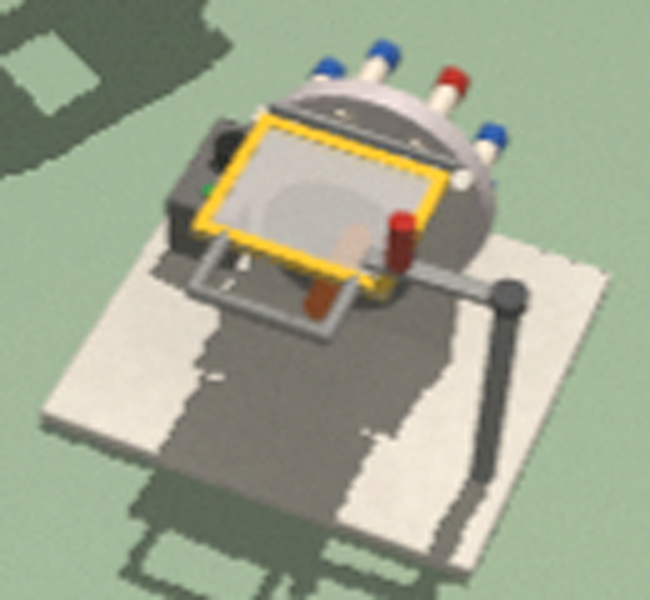

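```bash
cat > h.py <<'E'
import numpy as np
from station import bot
from scipy.spatial.transform import Rotation as Rn
from scipy.optimize import least_squares
def proj(n,X):
    c=bot.camera_model(n); X=np.atleast_2d(X)@c["R"].T+c["t"]; s=X[:,:2]/X[:,2:]
    s=s*(1+c["k1"]*(s**2).sum(1,keepdims=True)); return s@c["K"][:2,:2].T+c["K"][:2,2]
def T2W(p,P): # tumbler->world
    P=np.atleast_2d(P); c,s=np.cos(p[2]),np.sin(p[2]); return np.c_[p[0]+c*P[:,0]-s*P[:,1],p[1]+s*P[:,0]+c*P[:,1],P[:,2]]
E
python3 - <<'E'
from h import *
P=np.array([[60,-80,213],[60,0,170],[60,-100,170],[-60,-100,170],[-60,0,170],[40,-140,170],[-40,-140,170],[125,-80,182]])/1e3
top=np.array([[284,158],[164,181],[324,168],[340,361],[178,376],[398,190],[403,325],[283,60]])/3.5+[165,150]
sc=np.array([[403,219],[452,177],[386,298],[195,230],[266,116],[332,334],[193,284],[511,293]])/5+[270,95]
def h(q): return [.038*np.sin(q),-.1,.1+.038*np.cos(q)]
ht=np.array([338,238])/3.5+[165,150]; hs=np.array([318,306])/5+[270,95]
def f(v,full=False):
    A=T2W(v[:3],np.vstack([P,h(v[3])]))
    r=np.r_[proj("top",A)-np.vstack([top,ht]),proj("scene",A)-np.vstack([sc,hs])]
    return r if full else r.ravel()
for q0 in(0,2,-2):
    s=least_squares(f,[.65,.15,0,q0],loss="soft_l1"); print(s.x,s.cost)
    p=s.x if q0==0 else p
print(f(p,True).round(1).tolist()); np.save("p.npy",p)
print(T2W(p,np.array([[60,-80,200],[125,-80,200],[0,-140,167],[0,10,167],[0,-66,100],h(p[3])and[1e3*h(p[3])[0],-66,1e3*h(p[3])[2]]])/1e3).round(4))
s=bot.state(); print(Rn.from_euler("xyz",s["eef_rot"]).as_matrix().round(3))
E
```

```text
[0.4970182  0.15377764 0.09661105 0.4660853 ] 6.603310841697726
[0.49688411 0.1538484  0.09635692 2.52185236] 24.28700884286691
[ 0.49688411  0.1538484   0.09635694 -3.76133377] 24.287008842895567
[[-1.3, 0.1], [0.4, -0.7], [0.7, -1.1], [0.1, -0.3], [-0.4, -0.5], [-1.3, 0.2], [0.1, -1.1], [0.1, -0.0], [0.8, -0.2], [0.2, -0.4], [-0.2, -0.5], [-0.1, -0.9], [-0.9, -0.7], [-0.6, -0.7], [-1.6, -0.3], [-0.1, 0.4], [-0.2, -0.2], [-1.0, 0.9]]
[[0.5645 0.0799 0.2   ]
 [0.6292 0.0862 0.2   ]
 [0.5105 0.0144 0.167 ]
 [0.4961 0.1637 0.167 ]
 [0.5034 0.0881 0.1   ]
 [0.5204 0.0897 0.1339]]
[[-0.941  0.338 -0.   ]
 [ 0.338  0.941 -0.001]
 [ 0.    -0.001 -1.   ]]
```

```bash
cat >> h.py <<'E'
p=np.load("p.npy") if __import__("os").path.exists("p.npy") else None
def shifts(own_pts,yaws=None,frm=None):
    """rows of (tool shift, turn units) from the pose frm=(pos,yaw) (default measured) to own-frame mm points, own yaw deg"""
    s=bot.state()
    pos,yaw=frm if frm is not None else (s["tool_pos"],s["eef_rot"][2])
    R=Rn.from_euler("xyz",[np.pi,0,yaw]).as_matrix()
    D=(T2W(p,np.array(own_pts,float)/1e3)-pos)@R
    if yaws is None: return D.round(4).tolist()
    t=[-((np.degrees(y)-0) if 0 else (y+np.degrees(p[2])-np.degrees(yaw)))/30 for y in np.atleast_1d(yaws)]
    return D.round(4).tolist(),np.round(t,3).tolist()
E
sed -i 's/((np.degrees(y)-0) if 0 else (y+np.degrees(p\[2\])-np.degrees(yaw)))/(y+np.degrees(p[2])-np.degrees(yaw))/' h.py
python3 -c "
from h import *
print(shifts([[60,-80,290]],[90]))"
```

```text
([[-0.5043, -0.3588, -0.0405]], [2.157])
```

Request:
apply_moves(hand=[0.2,0.2,0.2,0.2,0.2,0.2,0.2,0.2,0.2,0.2,0.2,0.2], linear=[[0,0,-0.04],[-0.5043,-0.3588,-0.0405],[-0.5043,-0.3588,-0.0405],[-0.5043,-0.3588,-0.0405],[-0.5043,-0.3588,-0.0405],[-0.5043,-0.3588,-0.0405],[-0.5043,-0.3588,-0.0405],[-0.5043,-0.3588,-0.0405],[-0.5043,-0.3588,-0.0405],[-0.5043,-0.3588,-0.0405],[-0.5043,-0.3588,-0.0405],[-0.5043,-0.3588,-0.0405]], turn=[0,2.157,2.157,2.157,2.157,2.157,2.157,2.157,2.157,2.157,2.157,2.157], force=30)

```text
out of range
```

```bash
python3 -c "
from h import *
s=bot.state();print(s['time_s'],s['qpos'].round(2),s['opening'])
print(shifts([[60,-80,290],[60,-80,205]],[90,90]))"
```

```text
0.1 [ 1.12  0.49  1.56  0.    1.09 -0.11] 0.08547239052075932
([[-0.5043, -0.3588, -0.0405], [-0.5043, -0.3588, 0.0445]], [2.157, 2.157])
```

Request:
apply_moves(hand=[0.2,0.2,0.2,0.2,0.2,0.2,0.2,0.2,0.2,0.2,0.2,0.2], linear=[[0,0,-0.04],[-0.504,-0.359,-0.04],[-0.504,-0.359,-0.04],[-0.504,-0.359,-0.04],[-0.504,-0.359,-0.04],[-0.504,-0.359,-0.04],[-0.504,-0.359,-0.04],[-0.504,-0.359,-0.04],[-0.504,-0.359,-0.04],[-0.504,-0.359,-0.04],[-0.504,-0.359,-0.04],[-0.504,-0.359,-0.04]], turn=[0,1,1,1,1,1,1,1,1,1,1,1], force=30)

```text
time_s: 1.3
tool_pos: [0.5257, 0.1345, 0.2899]
eef_rot: [-3.141, -0.0, 2.273]
ft_force: [0.3, 1.1, -0.1]
opening: 0.0511
finger_force: 0.0
```

```bash
python3 -c "
from h import *
s=bot.state();print(s['time_s'],s['qpos'].round(2),s['opening'],s['tool_pos'])
print(shifts([[60,-80,290],[60,-80,205]],[90,90]))"
```

```text
1.3 [ 0.13  0.33  1.71  0.    1.1  -0.57] 0.051132157804337275 [0.52574814 0.13453605 0.28990991]
([[-0.0667, -0.0057, -0.0001], [-0.0667, -0.0057, 0.0849]], [1.157, 1.157])
```

Request:
apply_moves(hand=[0.2,0.2,0.2,0.2,0.2,0.2,0.2,-1,-1,-1,-1], linear=[[-0.067,-0.006,0],[-0.067,-0.006,0],[-0.067,-0.006,0],[-0.067,-0.006,0],[-0.067,-0.006,0.045],[-0.067,-0.006,0.085],[-0.067,-0.006,0.085],[-0.067,-0.006,0.085],[-0.067,-0.006,0.085],[-0.067,-0.006,0.085],[-0.067,-0.006,0.085]], turn=[1,1,1,1,1,1,1,1,1,1,1], force=30)

```text
time_s: 2.4
tool_pos: [0.5634, 0.0815, 0.207]
eef_rot: [3.141, 0.0, 1.75]
ft_force: [-5.2, -1.2, 5.7]
opening: 0.0151
finger_force: 29.8
```

```bash
python3 -c "
from h import *
s=bot.state();print(s['time_s'],s['qpos'].round(2),s['opening'],s['tool_pos'],s['ft_force'],s['finger_force'])
t=np.linspace(0,1.58,11)[1:]
for r in shifts(np.c_[125-65*np.cos(t),-80-65*np.sin(t),205+0*t]): print(r)"
```

```text
2.4 [ 0.03  0.46  1.75 -0.    0.93 -0.15] 0.015094489622914334 [0.5634284  0.08145222 0.20701577] [-5.18949865 -1.20445919  5.67504054] 29.795624613761902
[-0.0119, 0.0007, 0.002]
[-0.0221, 0.0023, 0.002]
[-0.0318, 0.0054, 0.002]
[-0.041, 0.0101, 0.002]
[-0.0493, 0.0161, 0.002]
[-0.0565, 0.0234, 0.002]
[-0.0625, 0.0317, 0.002]
[-0.0672, 0.0409, 0.002]
[-0.0703, 0.0506, 0.002]
[-0.0718, 0.0608, 0.002]
```

Request:
apply_moves(hand=[-1,-1,-1,-1,-1,-1,-1,-1,-1,-1,-1], linear=[[-0.011,0.0007,0],[-0.022,0.0023,0],[-0.032,0.0054,0],[-0.041,0.01,0],[-0.049,0.016,0],[-0.0565,0.0234,0],[-0.0625,0.032,0],[-0.067,0.041,0],[-0.07,0.051,0],[-0.072,0.061,0],[-0.072,0.061,0]], turn=[0,0,0,0,0,0,0,0,0,0,0])

```text
time_s: 3.5
tool_pos: [0.638, 0.0207, 0.2064]
eef_rot: [3.139, 0.002, 1.75]
ft_force: [0.4, -6.9, 6.6]
opening: 0.0149
finger_force: 30.8
```

```bash
python3 -c "
from h import *
s=bot.state();print(s['time_s'],s['opening'],s['tool_pos'],s['ft_force'],s['finger_force'],T2W(p,np.array([[125,-145,205]])/1e3))"
```

```text
3.5 0.014914480537368458 [0.63798826 0.02068197 0.20640866] [ 0.43149849 -6.92517575  6.55602362] 30.796707272529602 [[0.63542211 0.02151141 0.205     ]]
```

Request:
apply_moves(hand=[0.2,0.2,0.2,0.2,0.2,0.2,0.2,0.2,0.2], linear=[[0,0,0],[0,0,0],[0,0,-0.03],[0,0,-0.07],[0,0,-0.07],[0,0,-0.07],[0,0,-0.07],[0,0,-0.07],[0,0,-0.07]], turn=[0,0,0,0,-1,-1,-1,-1,-1])

```text
time_s: 4.4
tool_pos: [0.6364, 0.0218, 0.2751]
eef_rot: [3.141, -0.0, 2.274]
ft_force: [0.4, 0.4, -0.6]
opening: 0.0514
finger_force: 0.0
```

```bash
python3 - <<'E'
from h import *
import cv2
s=bot.state();print(s['time_s'],s['opening'],s['tool_pos'],s['ft_force'])
print(shifts([[0,-140,275],[0,-140,167]],[180,180]))
b=bot.get_image("scene")[85:215,260:410,::-1]; b=cv2.resize(b,None,fx=4,fy=4,interpolation=cv2.INTER_CUBIC)
cv2.imwrite("pics/c.png",cv2.convertScaleAbs(b,alpha=1.5))
E
```

```text
4.4 0.051421404661623274 [0.63635686 0.02180503 0.27513247] [ 0.44548041  0.42998258 -0.57861867]
([[0.0758, -0.1007, 0.0001], [0.0758, -0.1007, 0.1081]], [-1.841, -1.841])
```

View pics/c.png

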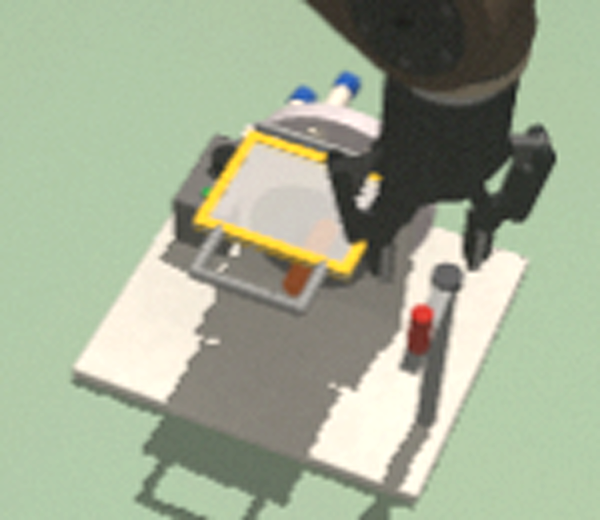

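The latch now points out at about (420,340) toward own -y, clear of the guard. Next, move above the bail.

Request:
apply_moves(hand=[-0.3,-0.3,-0.3,-0.3], linear=[[0.076,-0.101,0],[0.076,-0.101,0],[0.076,-0.101,0],[0.076,-0.101,0]], turn=[-1,-1,-1,-1], force=20)

```text
time_s: 4.85
tool_pos: [0.5073, 0.0145, 0.2756]
eef_rot: [3.141, -0.0, 2.8]
ft_force: [1.0, 0.5, 0.9]
opening: 0.0301
finger_force: 0.0
```

```bash
python3 - <<'E'
from h import *
s=bot.state();print(s['time_s'],s['opening'],s['tool_pos'],s['qpos'].round(2))
print(shifts([[0,-140,275],[0,-140,167]],[180,180]))
E
```

```text
4.85 0.03005646237067512 [0.50734444 0.01446427 0.27563041] [-0.1   0.3   1.81  0.    1.04 -1.33]
([[-0.003, 0.001, 0.0006], [-0.003, 0.001, 0.1086]], [-0.837, -0.837])
```

Request:
apply_moves(hand=[-0.3,-0.3,-0.3,-0.3,-0.3,-0.3,-0.3,-1,-1,-1,-1], linear=[[-0.003,0.001,0],[-0.003,0.001,0],[-0.003,0.001,0],[-0.003,0.001,0.03],[-0.003,0.001,0.07],[-0.003,0.001,0.109],[-0.003,0.001,0.109],[-0.003,0.001,0.109],[-0.003,0.001,0.109],[-0.003,0.001,0.109],[-0.003,0.001,0.109]], turn=[-0.837,-0.837,-0.837,-0.837,-0.837,-0.837,-0.837,-0.837,-0.837,-0.837,-0.837])

```text
time_s: 5.95
tool_pos: [0.5136, 0.0162, 0.168]
eef_rot: [3.139, 0.002, -3.049]
ft_force: [-1.2, 19.0, -1.4]
opening: 0.0093
finger_force: 20.4
```

```bash
python3 - <<'E'
from h import *
s=bot.state();print(s['time_s'],s['opening'],s['tool_pos'],s['qpos'].round(2),s['ft_force'],s['finger_force'])
t=np.linspace(0,2.2,23)[1:]
o=T2W(p,np.array([[0,-140,167]])/1e3)[0]; print(o)
for a,r in zip(t,shifts(np.c_[0*t,10-150*np.cos(t),167+150*np.sin(t)],frm=(o,p[2]+np.pi))): print(a.round(2),r)
E
```

```text
5.95 0.009289496972044415 [0.51364659 0.01619592 0.1680422 ] [-0.1   0.44  1.92  0.    0.78 -1.76] [-1.242654   18.95150847 -1.36864686] 20.419921427965164
[0.51052271 0.01443049 0.167     ]
0.1 [0.0, 0.0007, -0.015]
0.2 [-0.0, 0.003, -0.0298]
0.3 [0.0, 0.0067, -0.0443]
0.4 [0.0, 0.0118, -0.0584]
0.5 [-0.0, 0.0184, -0.0719]
0.6 [-0.0, 0.0262, -0.0847]
0.7 [-0.0, 0.0353, -0.0966]
0.8 [0.0, 0.0455, -0.1076]
0.9 [0.0, 0.0568, -0.1175]
1.0 [0.0, 0.069, -0.1262]
1.1 [-0.0, 0.082, -0.1337]
1.2 [-0.0, 0.0956, -0.1398]
1.3 [-0.0, 0.1099, -0.1445]
1.4 [-0.0, 0.1245, -0.1478]
1.5 [0.0, 0.1394, -0.1496]
1.6 [-0.0, 0.1544, -0.1499]
1.7 [-0.0, 0.1693, -0.1487]
1.8 [-0.0, 0.1841, -0.1461]
1.9 [-0.0, 0.1985, -0.1419]
2.0 [-0.0, 0.2124, -0.1364]
2.1 [-0.0, 0.2257, -0.1295]
2.2 [-0.0, 0.2383, -0.1213]
```

Request:
apply_moves(hand=[-1,-1,-1,-1,-1,-1,-1,-1,-1,-1,-1,-1], linear=[[0,0.003,-0.015],[0,0.005,-0.03],[0,0.009,-0.044],[0,0.014,-0.058],[0,0.02,-0.072],[0,0.028,-0.085],[0,0.037,-0.097],[0,0.047,-0.108],[0,0.059,-0.118],[0,0.071,-0.126],[0,0.084,-0.134],[0,0.098,-0.14]], turn=[0,0,0,0,0,0,0,0,0,0,0,0])

```text
time_s: 7.15
tool_pos: [0.5045, 0.1119, 0.3087]
eef_rot: [-3.141, 0.003, -3.049]
ft_force: [-0.5, -4.3, 2.9]
opening: 0.0091
finger_force: 20.3
```

Request:
apply_moves(hand=[-1,-1,-1,-1,-1,-1,-1,-1,-1,-1,-1,-1], linear=[[0,0.014,-0.005],[0,0.029,-0.008],[0,0.044,-0.01],[0,0.059,-0.01],[0,0.074,-0.009],[0,0.088,-0.006],[0,0.103,-0.002],[0,0.117,0.003],[0,0.13,0.01],[0,0.143,0.0185],[0,0.143,0.0185],[0,0.145,0.02]], turn=[0,0,0,0,0,0,0,0,0,0,0,0])

```text
time_s: 8.35
tool_pos: [0.4911, 0.2544, 0.2861]
eef_rot: [-3.136, -0.0, -3.048]
ft_force: [-3.8, -32.1, 23.2]
opening: 0.0092
finger_force: 25.0
```

```bash
python3 - <<'E'
from h import *
s=bot.state(); print(s['ft_force'])
c,sn=np.cos(p[2]),np.sin(p[2]); d=s['tool_pos'][:2]-p[:2]; print("own",[c*d[0]+sn*d[1],-sn*d[0]+c*d[1]],s['tool_pos'][2])
E
```

```text
[ -3.81465486 -32.09669143  23.17612518]
own [np.float64(0.0038572501634861808), np.float64(0.10069697278776815)] 0.28608151126818554
```

Request:
apply_moves(hand=[-0.3,-0.3,-0.3,-0.3,-0.3,-0.3,-0.3,-0.3,-0.3,-0.3], linear=[[0,0,0],[0,0,0],[0,0,-0.03],[0,0,-0.06],[0,-0.05,-0.06],[0,-0.1,-0.06],[0,-0.14,-0.06],[0,-0.19,-0.06],[0,-0.19,-0.03],[0,-0.19,-0.03]], turn=[0,0,0,0,0.3,0.6,1,1,1,1])

```text
time_s: 9.35
tool_pos: [0.5078, 0.0661, 0.3132]
eef_rot: [-3.14, -0.005, 2.709]
ft_force: [0.1, -0.2, 0.3]
opening: 0.0297
finger_force: 0.0
```

Request:
apply_moves(hand=[0,0,0,0], linear=[[0,0,0],[0,0,0],[0,0,0],[0,0,0]], turn=[1,1,1,1])

```text
time_s: 9.75
tool_pos: [0.5088, 0.0683, 0.3167]
eef_rot: [3.141, -0.0, 2.184]
ft_force: [-0.5, 0.2, 0.5]
opening: 0.0425
finger_force: 0.0
```

```bash
python3 - <<'E'
from h import *
import cv2
s=bot.state(); print(s['time_s'],s['tool_pos'],s['qpos'].round(2))
q=p[3]; print(np.degrees(q)); print(shifts([[38*np.sin(q),-87,250],[38*np.sin(q),-87,100+38*np.cos(q)]],[90,90]))
a=bot.get_image("wrist")[:,:,::-1];b=bot.get_image("scene")[85:215,260:410,::-1]; b=cv2.resize(b,(460,400),interpolation=cv2.INTER_CUBIC)
cv2.imwrite("pics/d.png",cv2.resize(cv2.convertScaleAbs(np.hstack([a,b]),alpha=1.5),(800,291)))
E
```

```text
9.75 [0.50879714 0.06833527 0.31668554] [ 0.    0.26  1.74  0.    1.14 -0.61]
26.70472073629689
([[-0.0074, 0.0114, 0.0667], [-0.0074, 0.0114, 0.1827]], [0.987, 0.987])
```

View pics/d.png

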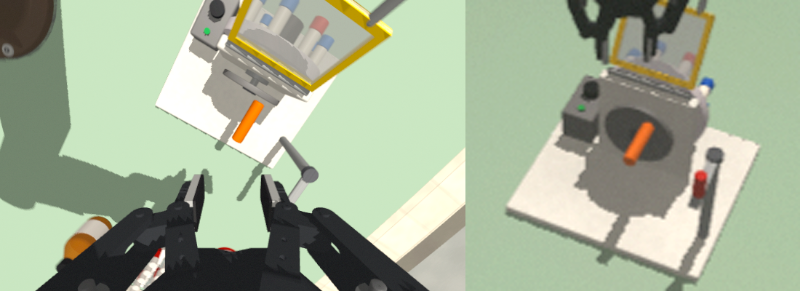

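```bash
python3 - <<'E'
from h import *
s=bot.state(); c=bot.camera_model("wrist"); Tc=c["tool_from_camera"]
R=Rn.from_euler("xyz",s["eef_rot"]).as_matrix()
def pw(X):
    X=(np.atleast_2d(X)-s["tool_pos"])@R; X=(X-Tc[:3,3])@Tc[:3,:3]; u=X[:,:2]/X[:,2:]; u=u*(1+c["k1"]*(u**2).sum(1,keepdims=True)); return u@c["K"][:2,:2].T+c["K"][:2,2]
for q in (.3,.466,.6,.75):
    H=T2W(p,np.array([[38*np.sin(q),y,100+38*np.cos(q)] for y in(-100,-32)])/1e3)
    print(q,pw(H).round(0).tolist(),proj("scene",H).round(1).tolist())
K=T2W(p,np.array([[125,-80,182]])/1e3); print(pw(K),proj("scene",K))
E
```

```text
0.3 [[320.0, 193.0], [352.0, 139.0]] [[330.8, 155.9], [340.0, 139.9]]
0.466 [[324.0, 195.0], [356.0, 142.0]] [[332.6, 157.1], [341.8, 141.1]]
0.6 [[328.0, 196.0], [360.0, 143.0]] [[334.0, 158.2], [343.1, 142.1]]
0.75 [[331.0, 197.0], [363.0, 145.0]] [[335.4, 159.5], [344.4, 143.4]]
[[427.85725573 243.76727961]] [[371.97901044 153.44112896]]
```

Request:
apply_moves(hand=[0,0,0,0,0,0,0,0,0,-1,-1,-1], linear=[[-0.008,0.012,0.04],[-0.008,0.012,0.067],[-0.008,0.012,0.067],[-0.008,0.012,0.067],[-0.008,0.012,0.067],[-0.008,0.012,0.11],[-0.008,0.012,0.15],[-0.008,0.012,0.183],[-0.008,0.012,0.183],[-0.008,0.012,0.183],[-0.008,0.012,0.183],[-0.008,0.012,0.183]], turn=[0.987,0.987,0.987,0.987,0.987,0.987,0.987,0.987,0.987,0.987,0.987,0.987], force=60)

```text
time_s: 11.05
tool_pos: [0.5236, 0.0675, 0.1344]
eef_rot: [3.139, 0.0, 1.672]
ft_force: [0.9, 1.4, -1.4]
opening: 0.0164
finger_force: 59.1
```

```bash
cat > own.py <<'E'
from h import *
s=bot.state(); c,sn=np.cos(p[2]),np.sin(p[2]); M=np.array([[c,sn,0],[-sn,c,0],[0,0,1]])
o=M@(s['tool_pos']-[p[0],p[1],0]); f=M@s['ft_force']; q=np.arctan2(o[0],o[2]-.1)
print("t",s['time_s'],"own mm",(o*1e3).round(1),"F",f.round(1),"q",np.degrees(q).round(1),"Ft",(f[0]*np.cos(q)-f[2]*np.sin(q)).round(2),"Fr",(f[0]*np.sin(q)+f[2]*np.cos(q)).round(2),"yaw",np.degrees(s['eef_rot'][2]-p[2]).round(2),"open",s['opening'].round(4),s['finger_force'].round(1))
E
python3 own.py
```

```text
Traceback (most recent call last):
  File "own.py", line 4, in <module>
    print("t",s['time_s'],"own mm",(o*1e3).round(1),"F",f.round(1),"q",np.degrees(q).round(1),"Ft",(f[0]*np.cos(q)-f[2]*np.sin(q)).round(2),"Fr",(f[0]*np.sin(q)+f[2]*np.cos(q)).round(2),"yaw",np.degrees(s['eef_rot'][2]-p[2]).round(2),"open",s['opening'].round(4),s['finger_force'].round(1))
                                                                                                                                                                                                                                                 ^^^^^^^^^^^^^^^^^^
AttributeError: 'float' object has no attribute 'round'
```

```bash
sed -i "s/s\['opening'\].round(4),s\['finger_force'\].round(1)/s['opening'],s['finger_force']/" own.py; cp own.py own1.py; python3 own.py; python3 - <<'E'
import numpy as np
for d in range(30,420,30):
    a=np.radians(np.arange(d-30,d+1,6)); print(d-30,[[0,round(38*(np.sin(x)-np.sin(a[0])))/1e3 if 0 else round(.038*(np.sin(x)-np.sin(a[0])),4),round(-.038*(np.cos(x)-np.cos(a[0])),4)] for x in a[1:]])
E
```

```text
t 11.05 own mm [ 18.1 -88.4 134.4] F [ 1.   1.3 -1.4] q 27.8 Ft 1.59 Fr -0.77 yaw 90.25 open 0.016368860898779706 59.13837790489197
0 [[0, np.float64(0.004), np.float64(0.0002)], [0, np.float64(0.0079), np.float64(0.0008)], [0, np.float64(0.0117), np.float64(0.0019)], [0, np.float64(0.0155), np.float64(0.0033)], [0, np.float64(0.019), np.float64(0.0051)]]
30 [[0, np.float64(0.0033), np.float64(0.0022)], [0, np.float64(0.0064), np.float64(0.0047)], [0, np.float64(0.0092), np.float64(0.0075)], [0, np.float64(0.0117), np.float64(0.0106)], [0, np.float64(0.0139), np.float64(0.0139)]]
60 [[0, np.float64(0.0018), np.float64(0.0035)], [0, np.float64(0.0032), np.float64(0.0073)], [0, np.float64(0.0043), np.float64(0.0111)], [0, np.float64(0.0049), np.float64(0.015)], [0, np.float64(0.0051), np.float64(0.019)]]
90 [[0, np.float64(-0.0002), np.float64(0.004)], [0, np.float64(-0.0008), np.float64(0.0079)], [0, np.float64(-0.0019), np.float64(0.0117)], [0, np.float64(-0.0033), np.float64(0.0155)], [0, np.float64(-0.0051), np.float64(0.019)]]
120 [[0, np.float64(-0.0022), np.float64(0.0033)], [0,
[... 1358 characters left out ...]
9)]]
300 [[0, np.float64(0.0022), np.float64(-0.0033)], [0, np.float64(0.0047), np.float64(-0.0064)], [0, np.float64(0.0075), np.float64(-0.0092)], [0, np.float64(0.0106), np.float64(-0.0117)], [0, np.float64(0.0139), np.float64(-0.0139)]]
330 [[0, np.float64(0.0035), np.float64(-0.0018)], [0, np.float64(0.0073), np.float64(-0.0032)], [0, np.float64(0.0111), np.float64(-0.0043)], [0, np.float64(0.015), np.float64(-0.0049)], [0, np.float64(0.019), np.float64(-0.0051)]]
360 [[0, np.float64(0.004), np.float64(0.0002)], [0, np.float64(0.0079), np.float64(0.0008)], [0, np.float64(0.0117), np.float64(0.0019)], [0, np.float64(0.0155), np.float64(0.0033)], [0, np.float64(0.019), np.float64(0.0051)]]
```

Request:
apply_moves(hand=[-1,-1,-1,-1,-1], linear=[[0,0.0033,0.0022],[0,0.0064,0.0047],[0,0.0092,0.0075],[0,0.0117,0.0106],[0,0.0139,0.0139]], turn=[0,0,0,0,0])

```text
time_s: 11.55
tool_pos: [0.5381, 0.0689, 0.1194]
eef_rot: [3.139, -0.0, 1.671]
ft_force: [3.9, 3.0, 4.8]
opening: 0.0156
finger_force: 59.8
```

Request:
apply_moves(hand=[-1,-1,-1,-1,-1], linear=[[0,0.0018,0.0035],[0,0.0032,0.0073],[0,0.0043,0.0111],[0,0.0049,0.015],[0,0.0051,0.019]], turn=[0,0,0,0,0])

```text
time_s: 12.05
tool_pos: [0.5426, 0.0694, 0.0999]
eef_rot: [3.14, -0.0, 1.671]
ft_force: [3.1, 1.5, 3.9]
opening: 0.016
finger_force: 59.8
```

```bash
python3 own.py
```

```text
t 12.05 own mm [ 37.2 -88.4  99.9] F [3.2 1.2 3.9] q 90.1 Ft -3.89 Fr 3.17 yaw 90.21 open 0.01602528929182883 59.76222038269043
```

Request:
apply_moves(hand=[-1,-1,-1,-1,-1], linear=[[0,-0.0002,0.004],[0,-0.0008,0.0079],[0,-0.0019,0.0117],[0,-0.0033,0.0155],[0,-0.0051,0.019]], turn=[0,0,0,0,0])

```text
time_s: 12.55
tool_pos: [0.5367, 0.0688, 0.0808]
eef_rot: [-3.142, -0.0, 1.671]
ft_force: [2.5, 3.9, 5.9]
opening: 0.0162
finger_force: 60.0
```

Request:
apply_moves(hand=[-1,-1,-1,-1,-1], linear=[[0,-0.0022,0.0033],[0,-0.0047,0.0064],[0,-0.0075,0.0092],[0,-0.0106,0.0117],[0,-0.0139,0.0139]], turn=[0,0,0,0,0])

```text
time_s: 13.05
tool_pos: [0.5227, 0.0674, 0.0676]
eef_rot: [3.141, -0.0, 1.671]
ft_force: [0.6, 3.4, 16.8]
opening: 0.0159
finger_force: 61.1
```

Request:
apply_moves(hand=[-1,-1,-1,-1,-1], linear=[[0,-0.0035,0.0018],[0,-0.0073,0.0032],[0,-0.0111,0.0043],[0,-0.015,0.0049],[0,-0.019,0.0051]], turn=[0,0,0,0,0])

```text
time_s: 13.55
tool_pos: [0.5059, 0.0657, 0.0632]
eef_rot: [3.136, 0.0, 1.671]
ft_force: [9.3, 7.8, 13.8]
opening: 0.0167
finger_force: 60.8
```

```bash
python3 own.py
```

```text
t 13.55 own mm [  0.4 -88.5  63.2] F [10.   6.8 13.8] q 179.5 Ft -10.15 Fr -13.72 yaw 90.19 open 0.016723234676708516 60.79600989818573
```

Request:
apply_moves(hand=[-1,-1,-1,-1,-1], linear=[[0,-0.004,-0.0002],[0,-0.0079,-0.0008],[0,-0.0117,-0.0019],[0,-0.0155,-0.0033],[0,-0.019,-0.0051]], turn=[0,0,0,0,0])

```text
time_s: 14.05
tool_pos: [0.4873, 0.0639, 0.0677]
eef_rot: [3.136, 0.0, 1.671]
ft_force: [12.8, 8.7, 1.8]
opening: 0.0162
finger_force: 59.7
```

Request:
apply_moves(hand=[-1,-1,-1,-1,-1], linear=[[0,-0.0033,-0.0022],[0,-0.0064,-0.0047],[0,-0.0092,-0.0075],[0,-0.0117,-0.0106],[0,-0.0139,-0.0139]], turn=[0,0,0,0,0])

```text
time_s: 14.55
tool_pos: [0.4728, 0.0625, 0.081]
eef_rot: [3.138, -0.0, 1.671]
ft_force: [11.8, 8.1, -5.4]
opening: 0.0159
finger_force: 59.1
```

Request:
apply_moves(hand=[-1,-1,-1,-1,-1], linear=[[0,-0.0018,-0.0035],[0,-0.0032,-0.0073],[0,-0.0043,-0.0111],[0,-0.0049,-0.015],[0,-0.0051,-0.019]], turn=[0,0,0,0,0])

```text
time_s: 15.05
tool_pos: [0.4669, 0.0619, 0.0996]
eef_rot: [3.14, -0.0, 1.671]
ft_force: [9.6, 6.9, -9.5]
opening: 0.0161
finger_force: 58.7
```

Request:
apply_moves(hand=[-1,-1,-1,-1,-1], linear=[[0,0.0002,-0.004],[0,0.0008,-0.0079],[0,0.0019,-0.0117],[0,0.0033,-0.0155],[0,0.0051,-0.019]], turn=[0,0,0,0,0])

```text
time_s: 15.55
tool_pos: [0.4706, 0.0623, 0.1181]
eef_rot: [-3.139, -0.0, 1.671]
ft_force: [5.3, 4.5, -10.8]
opening: 0.0159
finger_force: 58.6
```

Request:
apply_moves(hand=[-1,-1,-1,-1,-1], linear=[[0,0.0022,-0.0033],[0,0.0047,-0.0064],[0,0.0075,-0.0092],[0,0.0106,-0.0117],[0,0.0139,-0.0139]], turn=[0,0,0,0,0])

```text
time_s: 16.05
tool_pos: [0.4838, 0.0636, 0.1329]
eef_rot: [-3.138, -0.0, 1.671]
ft_force: [-7.2, 2.8, 0.5]
opening: 0.0161
finger_force: 59.8
```

Request:
apply_moves(hand=[-1,-1,-1,-1,-1], linear=[[0,0.0035,-0.0018],[0,0.0073,-0.0032],[0,0.0111,-0.0043],[0,0.015,-0.0049],[0,0.019,-0.0051]], turn=[0,0,0,0,0])

```text
time_s: 16.55
tool_pos: [0.5041, 0.0656, 0.1392]
eef_rot: [3.141, -0.0, 1.671]
ft_force: [-3.7, 3.8, 9.9]
opening: 0.016
finger_force: 60.7
```

Request:
apply_moves(hand=[-1,-1,-1,-1,-1], linear=[[0,0.004,0.0002],[0,0.0079,0.0008],[0,0.0117,0.0019],[0,0.0155,0.0033],[0,0.019,0.0051]], turn=[0,0,0,0,0])

```text
time_s: 17.05
tool_pos: [0.524, 0.0675, 0.1341]
eef_rot: [3.139, -0.0, 1.671]
ft_force: [-0.0, 3.8, 5.0]
opening: 0.016
finger_force: 60.3
```

```bash
python3 own.py
```

```text
t 17.05 own mm [ 18.5 -88.5 134.1] F [0.3 3.8 5. ] q 28.5 Ft -2.09 Fr 4.56 yaw 90.2 open 0.015999440395047474 60.31520426273346
```

```bash
cat > fit.py <<'E'
from h import *
D=np.array([[.5381,.0689,.1194,3.9,3.0,4.8],[.5426,.0694,.0999,3.1,1.5,3.9],[.5367,.0688,.0808,2.5,3.9,5.9],[.5227,.0674,.0676,.6,3.4,16.8],[.5059,.0657,.0632,9.3,7.8,13.8],[.4873,.0639,.0677,12.8,8.7,1.8],[.4728,.0625,.081,11.8,8.1,-5.4],[.4669,.0619,.0996,9.6,6.9,-9.5],[.4706,.0623,.1181,5.3,4.5,-10.8],[.4838,.0636,.1329,-7.2,2.8,.5],[.5041,.0656,.1392,-3.7,3.8,9.9],[.524,.0675,.1341,0,3.8,5]])
c,sn=np.cos(p[2]),np.sin(p[2])
def an(D,sg,show=True):
    x=c*(D[:,0]-p[0])+sn*(D[:,1]-p[1]); z=D[:,2]; fx=c*D[:,3]+sn*D[:,4]; fz=D[:,5]
    s=least_squares(lambda v:np.hypot(x-v[0],z-v[1])-v[2],[0,.1,.038]).x
    q=np.arctan2(x-s[0],z-s[1]); Ft=fx*np.cos(q)-fz*np.sin(q); Fr=fx*np.sin(q)+fz*np.cos(q)
    y=-Ft # needed push = a - A sin(q+phi)
    B=np.c_[np.ones_like(q),np.sin(q),np.cos(q)]; k,*_=np.linalg.lstsq(B,y,rcond=None)
    phi=np.arctan2(-k[2],-k[1]); 
    print("circle mm",(s*1e3).round(1),"mean",k[0].round(2),"A",np.hypot(k[1],k[2]).round(2),"phi",np.degrees(phi).round(1),"q down",np.degrees((np.pi-phi)%(2*np.pi)).round(1))
    print(np.c_[np.degrees(q),y,B@k,Fr].round(1).tolist())
    return q,y
if __name__=="__main__": an(D,1)
E
python3 fit.py
```

```text
circle mm [ -0.8 101.3  38.1] mean 6.75 A 4.68 phi 52.8 q down 127.2
[[61.6, 2.2, 2.5, 6.0], [92.1, 4.0, 4.1, 3.1], [122.5, 6.5, 6.4, -0.8], [151.9, 8.7, 8.7, -14.4], [178.3, 10.4, 10.4, -13.5], [-152.4, 11.2, 11.4, -7.9], [-122.2, 11.3, 11.1, -7.7], [-92.5, 9.9, 9.7, -9.8], [-63.9, 7.2, 7.7, -9.9], [-33.7, 5.5, 5.2, 4.2], [-1.0, 3.1, 3.1, 10.0], [30.5, 2.2, 2.1, 4.5]]
```

Request:
apply_moves(hand=[-1,-1,-1,-1,-1], linear=[[0,0.0033,0.0022],[0,0.0064,0.0047],[0,0.0092,0.0075],[0,0.0117,0.0106],[0,0.0139,0.0139]], turn=[0,0,0,0,0])

```text
time_s: 17.55
tool_pos: [0.5379, 0.0689, 0.1197]
eef_rot: [3.139, -0.0, 1.671]
ft_force: [2.7, 4.1, 3.5]
opening: 0.0161
finger_force: 60.2
```

Request:
apply_moves(hand=[-1,-1,-1,-1,-1], linear=[[0,0.0018,0.0035],[0,0.0032,0.0073],[0,0.0043,0.0111],[0,0.0049,0.015],[0,0.0051,0.019]], turn=[0,0,0,0,0])

```text
time_s: 18.05
tool_pos: [0.5426, 0.0694, 0.1003]
eef_rot: [3.14, -0.0, 1.671]
ft_force: [1.5, 3.4, 3.6]
opening: 0.0158
finger_force: 60.2
```

Request:
apply_moves(hand=[-1,-1,-1,-1,-1], linear=[[0,-0.0002,0.004],[0,-0.0008,0.0079],[0,-0.0019,0.0117],[0,-0.0033,0.0155],[0,-0.0051,0.019]], turn=[0,0,0,0,0])

```text
time_s: 18.55
tool_pos: [0.5369, 0.0688, 0.0811]
eef_rot: [3.141, -0.0, 1.671]
ft_force: [-0.4, 3.4, 7.2]
opening: 0.016
finger_force: 60.5
```

Request:
apply_moves(hand=[-1,-1,-1,-1,-1], linear=[[0,-0.0009,0.0014],[0,-0.0018,0.0028],[0,-0.0018,0.0028],[0,-0.0018,0.0028],[0,-0.0018,0.0028]], turn=[0,0,0,0,0])

```text
time_s: 19.05
tool_pos: [0.5348, 0.0686, 0.0783]
eef_rot: [-3.141, -0.0, 1.671]
ft_force: [0.4, 5.1, 3.4]
opening: 0.0162
finger_force: 60.2
```

```bash
python3 own.py; python3 - <<'E'
from h import *
import cv2
b=bot.get_image("scene")[85:215,260:410,::-1]; b=cv2.resize(b,None,fx=4,fy=4,interpolation=cv2.INTER_CUBIC)
cv2.imwrite("pics/e.png",cv2.convertScaleAbs(b,alpha=1.5))
s=bot.state(); x=np.cos(p[2])*(s['tool_pos'][0]-p[0])+np.sin(p[2])*(s['tool_pos'][1]-p[1])+.0008
print(np.degrees(np.arctan2(x,s['tool_pos'][2]-.1013)),s['ft_force'],np.abs(s['joint_vel']).max())
E
```

```text
t 19.05 own mm [ 29.4 -88.5  78.3] F [0.9 5.  3.4] q 126.4 Ft -3.26 Fr -1.32 yaw 90.21 open 0.016200588388111038 60.17721891403198
127.34046610585774 [-1.43856986  3.77655115  3.0164589 ] 0.0017700212505920648
```

View pics/e.png

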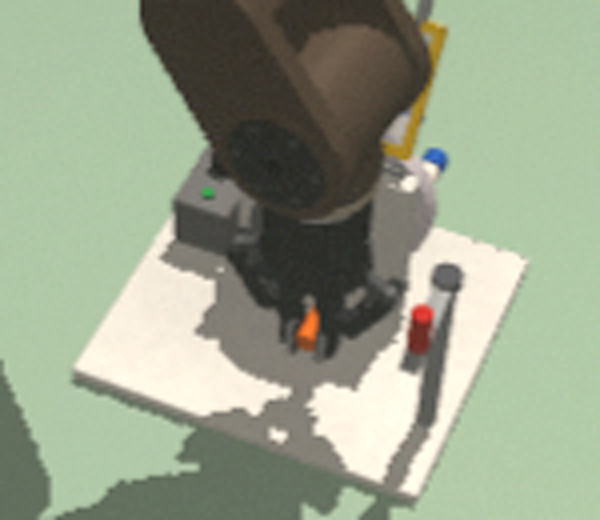

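The picture shows the handle gripped at (310,330), the guard folded back at (415,80) and the latch clear at (420,330). A backward turn will cancel any force-sensor bias in the phase.

```bash
python3 - <<'E'
import numpy as np
for s in (120,60,0,300,240,180):
    a=np.radians(s-np.arange(0,61,6)); print(s,[[0,float(round(.038*(np.sin(x)-np.sin(a[0])),4)),float(round(-.038*(np.cos(x)-np.cos(a[0])),4))] for x in a[1:]])
E
```

```text
120 [[0, 0.0018, -0.0035], [0, 0.0032, -0.0073], [0, 0.0043, -0.0111], [0, 0.0049, -0.015], [0, 0.0051, -0.019], [0, 0.0049, -0.023], [0, 0.0043, -0.0269], [0, 0.0032, -0.0307], [0, 0.0018, -0.0345], [0, -0.0, -0.038]]
60 [[0, -0.0022, -0.0033], [0, -0.0047, -0.0064], [0, -0.0075, -0.0092], [0, -0.0106, -0.0117], [0, -0.0139, -0.0139], [0, -0.0175, -0.0157], [0, -0.0212, -0.0171], [0, -0.025, -0.0182], [0, -0.0289, -0.0188], [0, -0.0329, -0.019]]
0 [[0, -0.004, 0.0002], [0, -0.0079, 0.0008], [0, -0.0117, 0.0019], [0, -0.0155, 0.0033], [0, -0.019, 0.0051], [0, -0.0223, 0.0073], [0, -0.0254, 0.0098], [0, -0.0282, 0.0126], [0, -0.0307, 0.0157], [0, -0.0329, 0.019]]
300 [[0, -0.0018, 0.0035], [0, -0.0032, 0.0073], [0, -0.0043, 0.0111], [0, -0.0049, 0.015], [0, -0.0051, 0.019], [0, -0.0049, 0.023], [0, -0.0043, 0.0269], [0, -0.0032, 0.0307], [0, -0.0018, 0.0345], [0, 0.0, 0.038]]
240 [[0, 0.0022, 0.0033], [0, 0.0047, 0.0064], [0, 0.0075, 0.0092], [0, 0.0106, 0.0117], [0, 0.0139, 0.0139], [0, 0.0175, 0.0157], [0, 0.0212, 0.0171], [0, 0.025, 0.0182], [0, 0.0289, 0.0188], [0, 0.0329, 0.019]]
180 [[0, 0.004, -0.0002], [0, 0.0079, -0.0008], [0, 0.0117, -0.0019], [0, 0.0155, -0.0033], [0, 0.019, -0.0051], [0, 0.0223, -0.0073], [0, 0.0254, -0.0098], [0, 0.0282, -0.0126], [0, 0.0307, -0.0157], [0, 0.0329, -0.019]]
```

Request:
apply_moves(hand=[-1], linear=[[0,0.0018,-0.0028]], turn=[0])

```text
time_s: 19.2
tool_pos: [0.536, 0.0687, 0.0802]
eef_rot: [-3.139, -0.0, 1.671]
ft_force: [-0.2, 2.6, -9.3]
opening: 0.0159
finger_force: 59.1
```

Request:
apply_moves(hand=[-1,-1,-1,-1,-1,-1,-1,-1,-1,-1], linear=[[0,0.0018,-0.0035],[0,0.0032,-0.0073],[0,0.0043,-0.0111],[0,0.0049,-0.015],[0,0.0051,-0.019],[0,0.0049,-0.023],[0,0.0043,-0.0269],[0,0.0032,-0.0307],[0,0.0018,-0.0345],[0,0,-0.038]], turn=[0,0,0,0,0,0,0,0,0,0])

```text
time_s: 20.2
tool_pos: [0.538, 0.0689, 0.1196]
eef_rot: [3.139, -0.0, 1.671]
ft_force: [7.3, 4.9, -9.3]
opening: 0.016
finger_force: 59.2
```

Request:
apply_moves(hand=[-1,-1,-1,-1,-1,-1,-1,-1,-1,-1], linear=[[0,-0.0022,-0.0033],[0,-0.0047,-0.0064],[0,-0.0075,-0.0092],[0,-0.0106,-0.0117],[0,-0.0139,-0.0139],[0,-0.0175,-0.0157],[0,-0.0212,-0.0171],[0,-0.025,-0.0182],[0,-0.0289,-0.0188],[0,-0.0329,-0.019]], turn=[0,0,0,0,0,0,0,0,0,0])

```text
time_s: 21.2
tool_pos: [0.5065, 0.0658, 0.1395]
eef_rot: [3.135, -0.0, 1.67]
ft_force: [9.2, 8.2, -0.4]
opening: 0.0162
finger_force: 59.9
```

Request:
apply_moves(hand=[-1,-1,-1,-1,-1,-1,-1,-1,-1,-1], linear=[[0,-0.004,0.0002],[0,-0.0079,0.0008],[0,-0.0117,0.0019],[0,-0.0155,0.0033],[0,-0.019,0.0051],[0,-0.0223,0.0073],[0,-0.0254,0.0098],[0,-0.0282,0.0126],[0,-0.0307,0.0157],[0,-0.0329,0.019]], turn=[0,0,0,0,0,0,0,0,0,0])

```text
time_s: 22.2
tool_pos: [0.472, 0.0624, 0.1203]
eef_rot: [3.139, -0.0, 1.671]
ft_force: [1.8, 6.9, 6.1]
opening: 0.0163
finger_force: 60.7
```

Request:
apply_moves(hand=[-1,-1,-1,-1,-1,-1,-1,-1,-1,-1], linear=[[0,-0.0018,0.0035],[0,-0.0032,0.0073],[0,-0.0043,0.0111],[0,-0.0049,0.015],[0,-0.0051,0.019],[0,-0.0049,0.023],[0,-0.0043,0.0269],[0,-0.0032,0.0307],[0,-0.0018,0.0345],[0,0,0.038]], turn=[0,0,0,0,0,0,0,0,0,0])

```text
time_s: 23.2
tool_pos: [0.4723, 0.0624, 0.0819]
eef_rot: [3.139, -0.0, 1.671]
ft_force: [1.4, 7.5, 4.5]
opening: 0.0159
finger_force: 60.5
```

Request:
apply_moves(hand=[-1,-1,-1,-1,-1,-1,-1,-1,-1,-1], linear=[[0,0.0022,0.0033],[0,0.0047,0.0064],[0,0.0075,0.0092],[0,0.0106,0.0117],[0,0.0139,0.0139],[0,0.0175,0.0157],[0,0.0212,0.0171],[0,0.025,0.0182],[0,0.0289,0.0188],[0,0.0329,0.019]], turn=[0,0,0,0,0,0,0,0,0,0])

```text
time_s: 24.2
tool_pos: [0.5045, 0.0656, 0.0632]
eef_rot: [3.141, 0.0, 1.671]
ft_force: [-2.6, 4.3, 9.6]
opening: 0.0159
finger_force: 61.1
```

Request:
apply_moves(hand=[-1,-1,-1,-1,-1,-1,-1,-1,-1,-1], linear=[[0,0.004,-0.0002],[0,0.0079,-0.0008],[0,0.0117,-0.0019],[0,0.0155,-0.0033],[0,0.019,-0.0051],[0,0.0223,-0.0073],[0,0.0254,-0.0098],[0,0.0282,-0.0126],[0,0.0307,-0.0157],[0,0.0329,-0.019]], turn=[0,0,0,0,0,0,0,0,0,0])

```text
time_s: 25.2
tool_pos: [0.5368, 0.0688, 0.0812]
eef_rot: [-3.141, -0.0, 1.671]
ft_force: [-3.5, 3.8, -6.2]
opening: 0.0157
finger_force: 59.6
```

```bash
python3 - <<'E'
from fit import *
D2=np.array([[.538,.0689,.1196,7.3,4.9,-9.3],[.5065,.0658,.1395,9.2,8.2,-.4],[.472,.0624,.1203,1.8,6.9,6.1],[.4723,.0624,.0819,1.4,7.5,4.5],[.5045,.0656,.0632,-2.6,4.3,9.6],[.5368,.0688,.0812,-3.5,3.8,-6.2]])
q1,y1=an(D,1); q2,y2=an(D2,1)
Q=np.r_[q1,q2]; Y=np.r_[y1,y2]; S=np.r_[np.ones(12),-np.ones(6)]
B=np.c_[S,np.sin(Q),np.cos(Q)]; k,*_=np.linalg.lstsq(B,Y,rcond=None); phi=np.arctan2(-k[2],-k[1])
print(k,np.hypot(k[1],k[2]),"down",180-np.degrees(phi),"rms",np.std(Y-B@k))
E
```

```text
circle mm [ -0.8 101.3  38.1] mean 6.75 A 4.68 phi 52.8 q down 127.2
[[61.6, 2.2, 2.5, 6.0], [92.1, 4.0, 4.1, 3.1], [122.5, 6.5, 6.4, -0.8], [151.9, 8.7, 8.7, -14.4], [178.3, 10.4, 10.4, -13.5], [-152.4, 11.2, 11.4, -7.9], [-122.2, 11.3, 11.1, -7.7], [-92.5, 9.9, 9.7, -9.8], [-63.9, 7.2, 7.7, -9.9], [-33.7, 5.5, 5.2, 4.2], [-1.0, 3.1, 3.1, 10.0], [30.5, 2.2, 2.1, 4.5]]
circle mm [ -0.8 101.4  38.1] mean -6.74 A 4.83 phi 54.8 q down 125.2
[[61.4, -11.9, -11.1, 2.3], [2.6, -10.0, -10.8, 0.0], [-60.1, -6.5, -6.3, 0.9], [-120.8, -2.8, -2.3, -4.1], [-179.6, -2.2, -2.8, -9.6], [122.1, -6.9, -7.0, 0.7]]
[ 6.74535567 -2.81660893 -3.79997544] 4.730021056670545 down 126.54649574686547 rms 0.36960902155891184
```

Request:
apply_moves(hand=[-1,-1,-1,-1,-1,-1], linear=[[0,-0.0008,0.0012],[0,-0.0016,0.0025],[0,-0.0016,0.0025],[0,-0.0016,0.0025],[0,-0.0016,0.0025],[0,-0.0016,0.0025]], turn=[0,0,0,0,0,0])

```text
time_s: 25.8
tool_pos: [0.536, 0.0687, 0.0797]
eef_rot: [3.139, 0.0, 1.671]
ft_force: [-3.7, 4.6, 5.2]
opening: 0.0159
finger_force: 60.7
```

```bash
python3 own.py; python3 - <<'E'
from h import *
s=bot.state(); x=np.cos(p[2])*(s['tool_pos'][0]-p[0])+np.sin(p[2])*(s['tool_pos'][1]-p[1])+.0008
q=np.degrees(np.arctan2(x,s['tool_pos'][2]-.1013)); print(q,np.abs(s['joint_vel']).max())
if abs(q-126.5)<2.5: print(bot.sign_off())
E
```

```text
t 25.8 own mm [ 30.6 -88.4  79.7] F [-3.2  4.9  5.2] q 123.5 Ft -2.57 Fr -5.54 yaw 90.21 open 0.0158922961392594 60.72148561477661
124.46494326386654 0.0010521550420195687
the job is handed in; nothing more can be done
None
```

The job is handed in: the latch is swung clear, the guard is folded back to its stop, and the crank handle is still gripped, with the wheel at about 124.5°, 2° short of the heavy-side-down angle of about 126.5° I estimated from the turning force.

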